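Bolt down the wheel crate's lid

ROBOT

A 7-joint arm with a two-finger parallel gripper is mounted at the origin on the work surface. World frame = base frame: x ahead of the robot, y to its left, z up, the work surface at z = 0. Lengths are in m, angles in rad, forces in N, time in s.
With the tool pointing down it reaches from about 0.35 to 0.9 m from the base axis. Payload 8.1 kg.
Tool frame: the origin (TCP) lies at the very end of the fingers, on their centre line; the grasp point (between the pads) lies 19 mm behind it; z points along the fingers, y is the line along which they close (so a half turn about z gives the same grasp; the last joint's range is limited). The gripper opens to 92 mm and grips with 3 to 60 N. Pads are 19 mm wide; open, the fingers measure 130 mm over their backs; the gripper's body (75 mm by 190 mm) begins 47 mm behind the grasp point.
Start: joints at [1.205, 0.434, 0.025, 1.573, -0.012, 1.134, -0.075], TCP at [0.162, -0.604, 0.227] pointing down, gripper open.
Joint ranges: [-2.62, 2.62], [-0.44, 2.09], [-1.27, 1.32], [0.08, 2.57], [-1.32, 4.46], [0.12, 2], [-2.74, 2.74]. Speed limits (rad/s): [2.22, 2.22, 3.01, 3.01, 3.14, 3.14, 3.14].

INTERFACE

Orientations are given as a rotation vector (axis times angle).
In Python, from cell import arm gives the robot as it stands.
- The arm moves only by the tool jog_arm, never from a script. Its argument "rows" is a list of rows, each a list of 3 entries, a list of its own where there are three numbers: the shift along the world's x, y, z in cm, then the turn, a rotation vector about the world's x, y, z in degrees, then the opening, from 0 (shut) to 1 (fully open). A call has 1 to 8 rows; each row is the pose to reach, as a shift and turn from the pose commanded when the call began; what a row does not reach only later rows make up. A row lasts 1/8 s, in which the tool goes at most 62.5 mm and 10.7 degrees, less where a joint would pass 70% of its speed; a pose out of reach is approached as far as the arm can. A call with a gripper value outside its range is refused whole. The fingers move at their own pace and stop on an object; "newtons" is the grip in N (left out, the last holds). Time passes only in rows, so rows that repeat a pose let the fingers close. It gives the time, the measured TCP pose, the force, the opening and the grip force at its end, in the units of the state.
- arm.observe(): the state, without advancing time (a new reading comes with each control period).
- arm.get_image(name): name is "side" or "top"; returns a dict with "img" (400x640x3 uint8, red, green, blue), "depth" (400x640 float32, m along the optical axis (not along the pixel's ray), 0 where there is no reading), "fx", "fy", "cx", "cy" (pixels), "rvec" (rotation vector, rad) and "tvec" (3), from world to camera coordinates, as OpenCV has them. Camera axes: x right, y down, z forward; pixel columns grow to the right and rows downward; lengths in m; the calibration is good to about 2 mm. A picture is of the moment at which its call begins.
- arm.sign_off(): hands the job in; it is judged then, once.
The state is a dict: "clock": time; "joints": joint angles; "dq": joint speeds; "joint_efforts": joint torques, N m; "position": TCP position; "ee_rot": TCP orientation; "force": force on the tool from outside, world axes, zero at the start; "ft_torque": the same for the moment, N m; "width": opening from 0.0 (shut) to 1.0 (fully open); "gripper_force": force on a finger pad.
Only numpy, scipy, OpenCV 4.12 (cv2) and the standard library are available. Lean on these libraries where they do the work, as an engineer would, in place of code of your own. Each camera call takes 0.05 s, during which the arm holds its last target. There are 200 camera calls.

TASK

The lid of the plywood wheel crate is shut but not locked: slide its barrel bolt across into the staple on the fixed board, feel for the notch in the steel keeper plate beside the bolt, and turn the handle down into it until it lies flat at the bottom of the notch. Go gently: do not force the handle against the keeper, and leave the loose things on and around the crate where they are.

Things in the scene. Friction and masses are not known exactly. Their poses are not given: they have to be found in the camera images.
- latch (a point): Point on the bolt's axis where the handle is rooted when joint bolt is 0; fixed to the crate. y: level, along the bolt, the way it is thrown; z: up; x: level, away from the side to which the handle turns down. The crate's lid is level, 34 mm below this point. The rod is 16 mm thick, in two guide straps that stand 13 mm above the axis, on a batten 40 mm wide.
- staple (a point): Middle of the staple on the crate's fixed top board, which takes the rod's tip: on the bolt's axis, 192 mm from the latch point. The plywood crate (280 x 440 x 120 mm) is heavy and stays put.
- knob (a point): Centre of the black ball knob, 24 mm in diameter, on the end of the handle, 65 mm from the bolt's axis. The handle is a 10 mm round bar square to the rod and turns with it. In the latch frame the knob is at (-65 sin a, s, 65 cos a) mm, for joint bolt = s in mm and joint handle = a.
- bolt (a joint): How far the bolt is thrown, m: 0 drawn back; 0.09 hard against its front guide strap, past the notch. It starts at 0 to 0.02 and moves stiffly (about 3 N). The keeper beside it bends if the handle is pressed on it with more than 40 N; a push at the knob acts about twice as strongly at the keeper.
- handle (a joint): Turn of the handle about the rod, rad: 0 upright; grows as it goes down to the latch's -x side; 1.57 level, at the bottom of the notch. It starts at -0.1 to 0.4 and stays where it is left (about 2 N at the knob turns it).
- keeper_mid (a point): Point on the lid, fixed to the crate, 62 mm along y and 25 mm to -x from the latch point, near the notch of the keeper: a steel angle, its upright plate 6 mm thick (22 to 28 mm from the bolt's axis) along the bolt's whole travel. It is screwed on through slotted holes, so its notch is anywhere from bolt = 0.046 to 0.078, differs each time and is not reported.
- keeper_edge (a point): As keeper_mid, but 30 mm along y, on the plate's top edge before the notch, 12 mm above the axis: a handle turned down too soon rests on it at about 0.87 rad. The notch is 14 mm wide, its floor 5 mm below the axis. Past it a horn stands 32 mm above the axis: a handle slid along while resting on the low edge is stopped by it, in line with the notch; an upright one passes over.
- spanner: loose steel spanner on the lid, behind the bolt, 170 mm; bystander
- bearing: loose steel bearing ring on the crate's fixed board, 48 mm; bystander
- wheel: loose rubber-treaded wheel on the bench, 130 mm; bystander
- oil: white bottle on the bench, 170 mm tall; bystander
- tumbler: black tumbler on the bench, 160 mm tall; bystander
- tape: roll of grey tape on the bench, 104 mm; bystander
- driver: screwdriver on the bench; bystander

How it is judged:
By the outcome, as a careful person would: the job done as asked, in the order asked, and still so for the second after the job is handed in, with the robot touching nothing.
It also fails if it takes over 58 s, if anything falls off the work surface, if the arm or the gripper's body presses on something with over 40 N, if the wrist force passes 120 N, or if a joint passes its speed limit or range.

## Working session

There is one attempt and no reset: what is moved stays moved. The work goes in short steps, Python scripts to look and compute and a tool call to move; the robot and the scene stay as the last step left them, time stands still between calls to the robot, and variables do not carry over. Pictures are saved under pics/ and viewed, at most 10 in all, crops included, and the job is handed in when it is done.

Besides the shell and the picture viewer there is one more tool, called after "Emit:" as name(argument=value, ...) on one line, values as JSON. jog_arm: Moves the arm, as the interface text tells. Its arguments: {"type":"object","properties":{"rows":{"type":"array","items":{"type":"array"}},"newtons":{"type":"number"}},"required":["rows"]}

```bash
mkdir -p pics
cat > h.py <<'E'
import numpy as np,cv2
from cell import arm
def cam(n):
    d=arm.get_image(n); d['R']=cv2.Rodrigues(np.array(d['rvec'],float))[0]; d['t']=np.array(d['tvec'],float).ravel(); return d
def cloud(d):
    z=d['depth']; v,u=np.mgrid[:z.shape[0],:z.shape[1]]
    p=np.stack([(u-d['cx'])/d['fx']*z,(v-d['cy'])/d['fy']*z,z],-1)
    return (p-d['t'])@d['R']
def ray(d,u,v):
    r=np.array([(u-d['cx'])/d['fx'],(v-d['cy'])/d['fy'],1])@d['R']
    return -d['R'].T@d['t'],r
def plane(d,u,v,z):
    c,r=ray(d,u,v); return c+r*(z-c[2])/r[2]
def proj(d,p):
    q=d['R']@np.array(p)+d['t']; return q[0]/q[2]*d['fx']+d['cx'],q[1]/q[2]*d['fy']+d['cy']
def save(d,f): cv2.imwrite(f,d['img'][:,:,::-1])
E
python3 - <<'E'
from h import *
for n in('side','top'):
    d=cam(n); save(d,f'pics/{n}0.png'); print(n,d['fx'],-d['R'].T@d['t'],d['R'][2]); np.save(f'{n}0.npy',cloud(d))
print(arm.observe())
E
```

```text
side 484.9717916399722 [0.27221147 1.14987422 0.86925846] [ 0.17702188 -0.83438579 -0.52198047]
top 420.2674526017863 [0.26474059 0.00192503 1.60856947] [ 0.14571572 -0.00547351 -0.98931136]
{'clock': 0.1, 'joints': array([ 1.20538929,  0.43510993,  0.02499416,  1.57397491, -0.01157219,
        1.13399534, -0.07508307]), 'dq': array([ 0.00101816, -0.0015139 , -0.00327674, -0.00163549, -0.00171208,
       -0.00025011, -0.00047677]), 'joint_efforts': array([ 3.73176037e-03, -6.69127536e+01,  9.88445878e-01, -3.15141928e+01,
       -6.04683906e-02,  3.73833231e-02,  8.71156408e-05]), 'position': array([ 0.16218616, -0.60313619,  0.22606271]), 'ee_rot': array([-3.11322994e+00, -4.11366822e-01,  5.17040874e-04]), 'force': array([ 0.50277316, -0.42771476, -0.41383643]), 'ft_torque': array([-0.02831215, -0.05281198,  0.00775142]), 'gripper_force': 0.0, 'width': 1.0004683233804987}
```

View pics/side0.png

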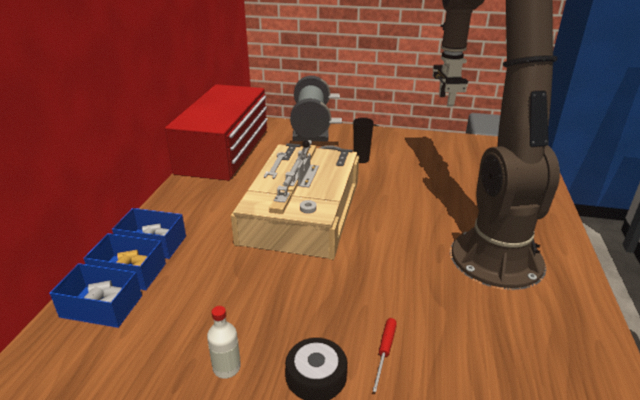

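View pics/top0.png

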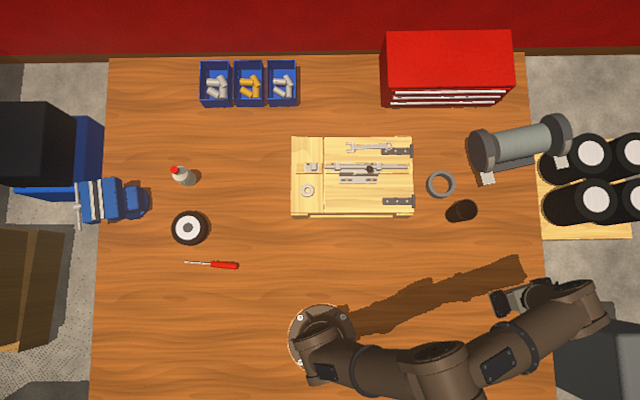

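Side view: crate at around (300,195). Top view: crate from (291,136) to (413,217), with the bolt along row ~168, the knob near (370,168), the staple at (310,168) and the keeper at (358,180). I'll zoom in on these.

Run:
```python
from h import *
a=cv2.imread('pics/top0.png')[130:222,285:420]; b=cv2.imread('pics/side0.png')[135:225,235:365]
a=cv2.resize(a,(790,538),interpolation=cv2.INTER_CUBIC); cv2.imwrite('pics/c1.png',a)
cv2.imwrite('pics/c2.png',cv2.resize(b,(780,540),interpolation=cv2.INTER_CUBIC))
P=np.load('top0.npy')
for v in range(164,174): print(v,[tuple(np.round(P[v,u]*1000).astype(int)) for u in (305,335,345,371,400)])
```

```text
164 [(np.int64(626), np.int64(49), np.int64(141)), (np.int64(619), np.int64(-57), np.int64(164)), (np.int64(618), np.int64(-93), np.int64(162)), (np.int64(618), np.int64(-185), np.int64(159)), (np.int64(616), np.int64(-288), np.int64(159))]
165 [(np.int64(620), np.int64(49), np.int64(149)), (np.int64(616), np.int64(-58), np.int64(161)), (np.int64(614), np.int64(-93), np.int64(164)), (np.int64(612), np.int64(-184), np.int64(168)), (np.int64(612), np.int64(-287), np.int64(160))]
166 [(np.int64(619), np.int64(49), np.int64(141)), (np.int64(612), np.int64(-57), np.int64(162)), (np.int64(611), np.int64(-93), np.int64(163)), (np.int64(596), np.int64(-177), np.int64(222)), (np.int64(609), np.int64(-288), np.int64(157))]
167 [(np.int64(614), np.int64(49), np.int64(146)), (np.int64(607), np.int64(-57), np.int64(168)), (np.int64(609), np.int64(-93), np.int64(157)), (np.int64(592), np.int64(-176), np.int64(224)), (np.int64(605), np.int64(-287), np.int64(162))]
168 [(np.int64(610), np.int64(49), np.int64(145)), (np.int64(607), np.int64(-58), np.int64(152)), (np.int64(604), np.int64(-93), np.int6
[... 609 characters left out ...]
p.int64(49), np.int64(144)), (np.int64(599), np.int64(-58), np.int64(141)), (np.int64(587), np.int64(-90), np.int64(191)), (np.int64(579), np.int64(-176), np.int64(220)), (np.int64(595), np.int64(-290), np.int64(142))]
172 [(np.int64(598), np.int64(49), np.int64(134)), (np.int64(597), np.int64(-58), np.int64(134)), (np.int64(585), np.int64(-91), np.int64(182)), (np.int64(586), np.int64(-183), np.int64(170)), (np.int64(592), np.int64(-290), np.int64(139))]
173 [(np.int64(597), np.int64(50), np.int64(124)), (np.int64(595), np.int64(-58), np.int64(126)), (np.int64(586), np.int64(-92), np.int64(162)), (np.int64(584), np.int64(-183), np.int64(165)), (np.int64(592), np.int64(-294), np.int64(122))]
```

View pics/c1.png

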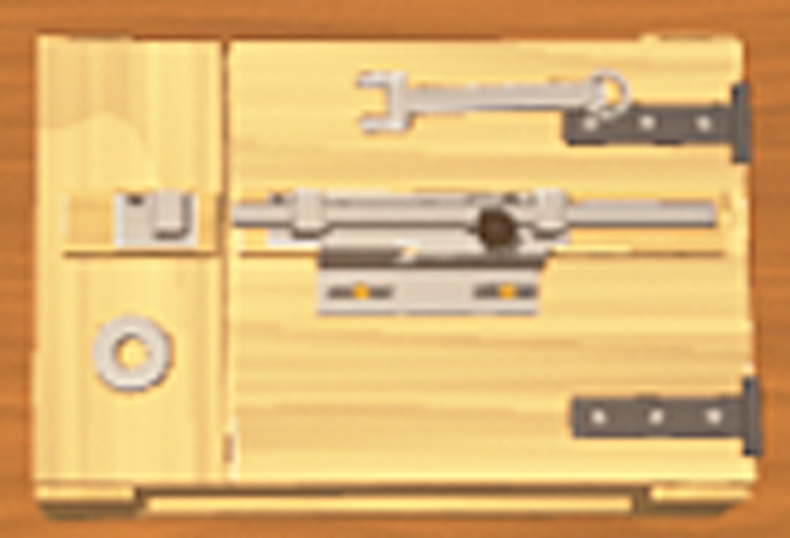

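View pics/c2.png

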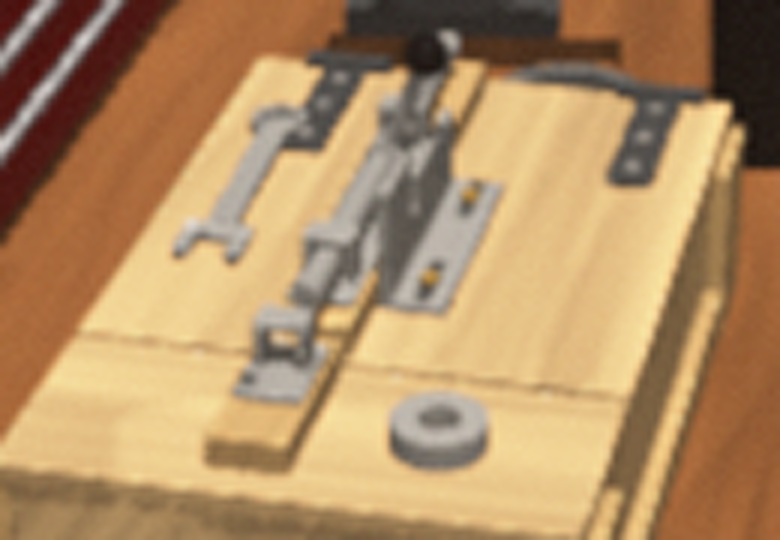

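Crop 1: black knob at full-image px (369.6,169.3), staple at about (314,167), and a bright gap in the keeper plate at about (354,173), probably the notch, with the taller horn to its left. Crop 2: knob at side px (306.2,143.3), and the handle tilts slightly towards the keeper.

Run:
```python
from h import *
t,s=cam('top'),cam('side')
def blob(d,u0,v0):
    m=(d['img'].max(2)<75).astype(np.uint8); w=np.zeros_like(m); w[v0-7:v0+8,u0-7:u0+8]=1; m*=w
    n,l,st,c=cv2.connectedComponentsWithStats(m); i=1+np.argmax(st[1:,4]); print(st[i],c[i]); return c[i]
a=blob(t,370,169); b=blob(s,306,143)
def tri(a,b):
    (c1,r1),(c2,r2)=ray(t,*a),ray(s,*b)
    k=np.linalg.lstsq(np.stack([r1,-r2],1),c2-c1,rcond=None)[0]
    p,q=c1+k[0]*r1,c2+k[1]*r2; print('knob',(p+q)/2,'gap',p-q)
tri(a,b)
P=cloud(t); Q=cloud(s)
x,y,z=P.reshape(-1,3).T
# rod: points at top of rod
for lo,hi in((-.30,-.25),(-.25,-.2),(-.16,-.08),(-.01,.01),(.0,.07)):
    m=(x>.55)&(x<.66)&(y>lo)&(y<hi)&(z>.145)&(z<.2); print(lo,m.sum(),np.percentile(x[m],[2,50,98]),np.percentile(z[m],[5,50,95]) if m.sum() else 0)
m=(x>.5)&(x<.56)&(y>-.25)&(y<.05); print('lid z',np.median(z[m]))
for c in((233,213),(715,213),(320,265),(545,265),(318,300),(537,300),(400,252),(155,195),(152,235),(195,220),(115,220),(172,200)):
    u,v=285+c[0]*135/790,130+c[1]*92/538; print(c,[np.round(plane(t,u,v,h),4)[:2] for h in(.122,.156,.168,.186)])
```

```text
[367 170   1   1   1] [367. 170.]
[299 136  15  12 126] [305.30952381 140.33333333]
knob [ 0.58377091 -0.1615021   0.22886957] gap [-0.00660244 -0.0009011  -0.00140315]
-0.3 62 [0.60256941 0.60945584 0.61694155] [0.15109953 0.16071247 0.16492603]
-0.25 99 [0.58404898 0.60816175 0.62219381] [0.14699456 0.16203458 0.17018644]
-0.16 206 [0.58386049 0.60541434 0.62502113] [0.14737586 0.1605796  0.18549241]
-0.01 8 [0.60299175 0.61331605 0.62569637] [0.15952638 0.16649669 0.17261928]
0.0 56 [0.60094957 0.61344013 0.62750288] [0.14543745 0.16427728 0.17179755]
lid z 0.12049045189670754
(233, 213) [array([ 0.6204, -0.0221]), array([ 0.6123, -0.0216]), array([ 0.6094, -0.0214]), array([ 0.6051, -0.0211])]
(715, 213) [array([ 0.6157, -0.3207]), array([ 0.6077, -0.3133]), array([ 0.6048, -0.3107]), array([ 0.6006, -0.3068])]
(320, 265) [array([ 0.5867, -0.0752]), array([ 0.5793, -0.0735]), array([ 0.5767, -0.0728]), array([ 0.5728, -0.0719])]
(545, 265) [array([ 0.5845, -0.2142]), array([ 0.5772, -0.2092]), array([ 0.5746, -0.2075]), array([ 0.5707, -0.2048])]
(318, 300) [array([ 0.5647, -0.07
[... 186 characters left out ...]
[ 0.5497, -0.1994])]
(400, 252) [array([ 0.5941, -0.1248]), array([ 0.5866, -0.1219]), array([ 0.5839, -0.1209]), array([ 0.5799, -0.1194])]
(155, 195) [array([0.6326, 0.026 ]), array([0.6242, 0.0255]), array([0.6212, 0.0253]), array([0.6168, 0.025 ])]
(152, 235) [array([0.6073, 0.0282]), array([0.5994, 0.0276]), array([0.5967, 0.0274]), array([0.5925, 0.0271])]
(195, 220) [array([0.6164, 0.0015]), array([0.6083, 0.0015]), array([0.6055, 0.0015]), array([0.6012, 0.0015])]
(115, 220) [array([0.6171, 0.051 ]), array([0.6091, 0.0498]), array([0.6062, 0.0494]), array([0.602 , 0.0489])]
(172, 200) [array([0.6293, 0.0155]), array([0.6209, 0.0152]), array([0.618 , 0.0151]), array([0.6136, 0.0149])]
```

Run:
```python
from h import *
t,s=cam('top'),cam('side')
print(t['img'][164:176,362:378].sum(2))
print(s['img'][134:152,298:314].sum(2))
P=cloud(t)
for nm,d in(('top',t),('side',s)):
    Q=cloud(d);m=(abs(Q[...,0]-.585)<.04)&(abs(Q[...,1]+.17)<.05)&(Q[...,2]>.205)&(Q[...,2]<.26)
    v,u=np.nonzero(m); print(nm,m.sum(),u.min(),u.max(),v.min(),v.max(),u.mean(),v.mean(),Q[m].mean(0),Q[m].min(0),Q[m].max(0))
```

```text
[[521 523 474 452 516 525 532 532 465 365 321 402 502 450 488 619]
 [554 550 545 564 548 441 403 393 392 515 557 536 540 529 561 608]
 [625 620 628 659 556 262 221 226 244 346 527 643 623 612 598 591]
 [557 559 562 563 428 167 185 191 188 177 326 512 566 550 550 577]
 [355 353 378 406 324 172 213 240 222 184 191 300 378 364 457 606]
 [553 557 464 279 237 179 206 232 217 202 178 418 590 498 376 376]
 [625 630 610 571 455 150 189 204 206 187 212 363 567 578 380 290]
 [625 628 630 657 587 345 175 184 180 191 276 347 513 628 584 573]
 [636 636 640 648 649 528 290 273 301 331 330 470 629 649 645 646]
 [503 469 472 475 483 443 362 335 312 350 364 416 487 470 467 467]
 [333 307 309 309 293 294 302 298 285 291 300 306 317 310 302 303]
 [267 269 270 264 261 261 269 270 262 272 267 265 269 274 267 285]]
[[135 134 153 149 150 151 156 153 151 154 148 148 145 150 163 148]
 [137 129 136 149 164 159 148 154 155 159 148 158 154 155 149 155]
 [125 132 127 146 134 145 143 160 154 158 158 149 155 149 155 162]
 [132 127 138 135 144 138 144 142 146 145 147 146 135 147 136 150]
 [130 137 131 135 135 144 1
[... 561 characters left out ...]
6 474 538 549]
 [435 442 482 526 452 277 167 163 195 249 279 265 361 495 544 545]
 [552 548 561 554 451 291 246 297 368 368 322 363 487 541 544 533]
 [546 559 560 512 365 275 291 385 443 361 294 410 539 548 554 505]
 [541 551 552 482 325 269 307 409 413 319 348 497 546 552 540 451]
 [549 535 522 452 331 279 334 439 399 283 407 537 547 554 508 348]]
top 37 367 373 165 171 369.7567567567568 168.24324324324326 [ 0.58767817 -0.17213199  0.2225252 ] [ 0.57802403 -0.18386354  0.2151953 ] [ 0.598955   -0.16270188  0.23069809]
side 47 303 309 140 147 306.02127659574467 143.17021276595744 [ 0.58584558 -0.16477621  0.21835552] [ 0.57650408 -0.177916    0.20576323] [ 0.59666383 -0.15458727  0.22794627]
```

Emit:
jog_arm(rows=[[[3, 3, 6], [0, 0, -4], 1], [[7, 7, 8], [0, 0, -8], 1], [[11, 11.5, 8], [0, 0, -12], 1], [[15, 16, 8], [0, 0, -16], 1], [[19, 20, 8], [0, 0, -16], 1], [[23, 24, 8], [0, 0, -16], 1]])

```text
clock: 1.05
position: [0.3935, -0.3619, 0.307]
ee_rot: [3.141, -0.026, 0.001]
force: [0.4, -1.6, -0.3]
width: 0.999
gripper_force: 0.0
```

Emit:
jog_arm(rows=[[[4.5, 4.5, 0], [0, 0, 0], 1], [[9, 9, 0], [0, 0, 0], 1], [[13.5, 13.5, 0], [0, 0, 0], 1], [[17.5, 17.5, 0], [0, 0, 0], 1], [[19.3, 19.2, -1], [0, 0, 0], 1], [[19.3, 19.2, -3], [0, 0, 0], 1], [[19.3, 19.2, -3], [0, 0, 0], 1]])

```text
clock: 1.92
position: [0.5845, -0.1713, 0.2752]
ee_rot: [-3.141, 0.025, 0.005]
force: [-1.2, 0.5, 1.0]
width: 1.0
gripper_force: 0.0
```

Run:
```python
from h import *
t,s=cam('top'),cam('side')
for a in((369.3,168.8),):
  for b in((305.6,143.0),):
    (c1,r1),(c2,r2)=ray(t,*a),ray(s,*b)
    k=np.linalg.lstsq(np.stack([r1,-r2],1),c2-c1,rcond=None)[0]
    p,q=c1+k[0]*r1,c2+k[1]*r2; print((p+q)/2,p-q)
o=arm.observe(); print(o['position'],o['ee_rot'],o['joints'])
cv2.imwrite('pics/s1.png',cv2.resize(s['img'][60:240,200:440,::-1],(800,600),interpolation=cv2.INTER_CUBIC))
```

```text
[ 0.58808455 -0.1713358   0.21545986] [-0.00127238 -0.00016945 -0.00027363]
[ 0.58518441 -0.1720358   0.27719299] [ 3.14123002e+00 -2.71403784e-02 -6.46775231e-05] [ 0.32886006  0.38641561 -0.18675492  1.52436645  0.07437361  1.23775643
 -1.4568396 ]
```

View pics/s1.png

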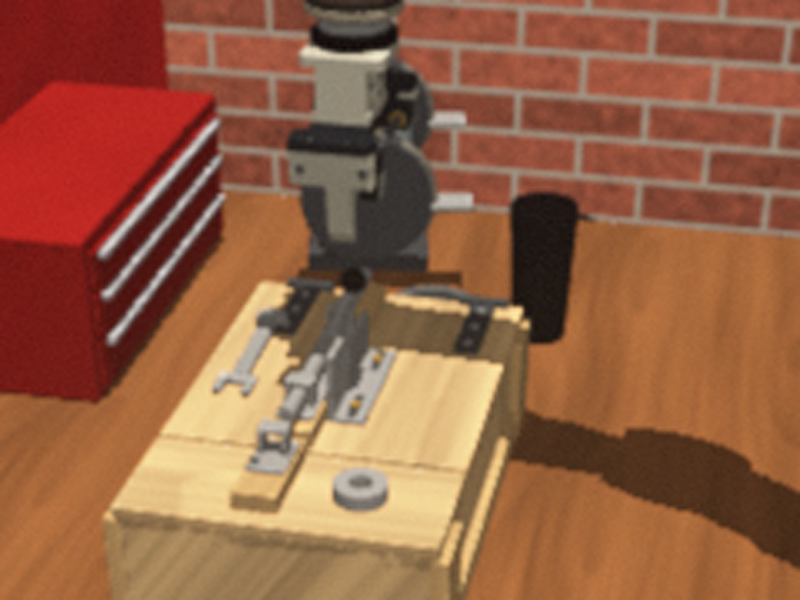

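The gripper hangs directly above the knob at (350,280) in the crop, and everything else is clear. I'll go down and grip lightly.

Emit:
jog_arm(rows=[[[0.3, 0, -3], [0, 0, 0], 1], [[0.3, 0, -6], [0, 0, 0], 1], [[0.3, 0, -8], [0, 0, 0], 1], [[0.3, 0, -8], [0, 0, 0], 0.45], [[0.3, 0, -8], [0, 0, 0], 0.1], [[0.3, 0, -8], [0, 0, 0], 0.1], [[0.3, 0, -8], [0, 0, 0], 0.1], [[0.3, 0, -8], [0, 0, 0], 0.1]], newtons=10)

```text
clock: 3.02
position: [0.5885, -0.1716, 0.1971]
ee_rot: [3.141, -0.026, 0.001]
force: [-0.3, -0.8, -1.0]
width: 0.504
gripper_force: 0.0
```

Emit:
jog_arm(rows=[[[0, 0, 0], [0, 0, 0], 0.1], [[0, 0, 0], [0, 0, 0], 0.1], [[0, 0, 0], [0, 0, 0], 0.1], [[0, 0, 0], [0, 0, 0], 0.1]])

```text
clock: 3.52
position: [0.5883, -0.1714, 0.1967]
ee_rot: [-3.141, 0.026, 0.0]
force: [0.3, 0.3, -0.3]
width: 0.248
gripper_force: 10.0
```

Emit:
jog_arm(rows=[[[0, 0.5, 0], [0, 0, 0], 0.1], [[0, 1.0, 0], [0, 0, 0], 0.1], [[0, 1.5, 0], [0, 0, 0], 0.1], [[0, 2, 0], [0, 0, 0], 0.1], [[0, 2.5, 0], [0, 0, 0], 0.1], [[0, 3, 0], [0, 0, 0], 0.1], [[0, 3, 0], [0, 0, 0], 0.1]])

```text
clock: 4.4
position: [0.5884, -0.1403, 0.1967]
ee_rot: [-3.141, 0.024, 0.0]
force: [3.1, 1.1, -1.8]
width: 0.249
gripper_force: 10.0
```

Run:
```python
from h import *
t,s=cam('top'),cam('side')
o=arm.observe(); print(o['position'],o['force'],o['width'])
cv2.imwrite('pics/s2.png',cv2.resize(s['img'][110:230,220:380,::-1],(800,600),interpolation=cv2.INTER_CUBIC))
P=cloud(s);u=None
```

```text
[ 0.58845258 -0.14033258  0.19669882] [ 3.25136585  2.38667276 -2.37794006] 0.24841990015267473
```

View pics/s2.png

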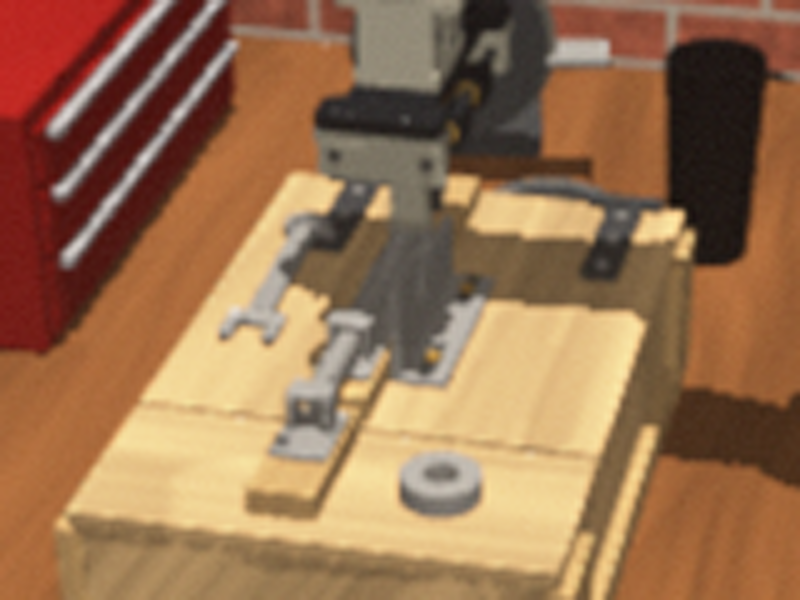

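The rod has followed: its tip is near the staple at (310,400) in the crop. Now I'll turn the handle part way, to about 0.75 rad, just above the low edge.

Emit:
jog_arm(rows=[[[-0.6, 0, -0.2], [0, 0, 0], 0.1], [[-1.25, 0, -0.53], [0, 0, 0], 0.1], [[-1.8, 0, -0.9], [0, 0, 0], 0.1], [[-2.37, 0, -1.35], [0, 0, 0], 0.1], [[-2.37, 0, -1.35], [0, 0, 0], 0.1]])

```text
clock: 5.12
position: [0.5639, -0.1409, 0.1827]
ee_rot: [-3.141, 0.025, 0.002]
force: [2.0, 3.1, -6.8]
width: 0.25
gripper_force: 10.0
```

Emit:
jog_arm(rows=[[[0, 0.1, -0.15], [0, 0, 0], 0.1], [[0, 0.3, -0.15], [0, 0, 0], 0.1], [[0, 0.5, -0.15], [0, 0, 0], 0.1], [[0, 0.5, -0.15], [0, 0, 0], 0.1]])

```text
clock: 5.62
position: [0.5637, -0.1376, 0.1819]
ee_rot: [3.14, -0.028, -0.003]
force: [-5.6, -1.1, 4.5]
width: 0.25
gripper_force: 10.0
```

Emit:
jog_arm(rows=[[[-0.05, 0.2, 0.05], [0, 0, 0], 0.1], [[-0.05, 0.4, 0.05], [0, 0, 0], 0.1], [[-0.05, 0.4, 0.05], [0, 0, 0], 0.1]])

```text
clock: 6.0
position: [0.5637, -0.1324, 0.182]
ee_rot: [3.141, -0.026, -0.002]
force: [-3.0, -3.1, 0.2]
width: 0.248
gripper_force: 10.0
```

Emit:
jog_arm(rows=[[[0, 0.2, 0], [0, 0, 0], 0.1], [[0, 0.4, 0], [0, 0, 0], 0.1], [[0, 0.4, 0], [0, 0, 0], 0.1]])

```text
clock: 6.38
position: [0.564, -0.1281, 0.1822]
ee_rot: [-3.141, 0.025, 0.0]
force: [-3.2, -2.8, 0.7]
width: 0.248
gripper_force: 10.0
```

Emit:
jog_arm(rows=[[[0, 0.2, 0], [0, 0, 0], 0.1], [[0, 0.2, 0], [0, 0, 0], 0.1]])

```text
clock: 6.62
position: [0.5641, -0.1263, 0.1822]
ee_rot: [-3.141, 0.026, 0.0]
force: [-4.3, -2.2, 0.6]
width: 0.247
gripper_force: 10.0
```

Emit:
jog_arm(rows=[[[0, 0.2, 0], [0, 0, 0], 0.1], [[0, 0.2, 0], [0, 0, 0], 0.1]])

```text
clock: 6.88
position: [0.5641, -0.1243, 0.1823]
ee_rot: [-3.141, 0.026, 0.0]
force: [-3.7, -1.8, 0.9]
width: 0.25
gripper_force: 10.0
```

Emit:
jog_arm(rows=[[[0, 0.2, 0], [0, 0, 0], 0.1], [[0, 0.2, 0], [0, 0, 0], 0.1]])

```text
clock: 7.12
position: [0.5641, -0.1223, 0.1822]
ee_rot: [-3.141, 0.026, 0.0]
force: [-3.8, -1.9, -0.1]
width: 0.248
gripper_force: 10.0
```

Emit:
jog_arm(rows=[[[0, 0.2, 0], [0, 0, 0], 0.1], [[0, 0.2, 0], [0, 0, 0], 0.1]])

```text
clock: 7.38
position: [0.5642, -0.1206, 0.1823]
ee_rot: [3.141, -0.026, 0.0]
force: [-1.6, -4.2, 0.5]
width: 0.252
gripper_force: 10.0
```

Emit:
jog_arm(rows=[[[0, 0.1, 0], [0, 0, 0], 0.1], [[0, 0.1, 0], [0, 0, 0], 0.1], [[0, 0.1, 0], [0, 0, 0], 0.1]])

```text
clock: 7.75
position: [0.5642, -0.1205, 0.1823]
ee_rot: [3.14, -0.027, 0.0]
force: [-3.2, -5.4, 0.4]
width: 0.25
gripper_force: 10.0
```

Emit:
jog_arm(rows=[[[0, 0.1, 0], [0, 0, 0], 0.1], [[0, 0.1, 0], [0, 0, 0], 0.1], [[0, 0.1, 0], [0, 0, 0], 0.1]])

```text
clock: 8.12
position: [0.5642, -0.1204, 0.1823]
ee_rot: [3.139, -0.029, 0.001]
force: [-2.4, -8.6, 0.4]
width: 0.254
gripper_force: 10.0
```

Emit:
jog_arm(rows=[[[0, -0.15, 0], [0, 0, 0], 0.1], [[0, -0.35, 0], [0, 0, 0], 0.1], [[0, -0.35, 0], [0, 0, 0], 0.1]])

```text
clock: 8.5
position: [0.5642, -0.1209, 0.1822]
ee_rot: [-3.14, 0.024, 0.0]
force: [-3.3, 2.1, 1.6]
width: 0.248
gripper_force: 10.0
```

Emit:
jog_arm(rows=[[[0, -0.1, 0], [0, 0, 0], 0.1], [[-0.3, -0.1, -0.3], [0, 0, 0], 0.1], [[-0.57, -0.1, -0.63], [0, 0, 0], 0.1], [[-0.57, -0.1, -0.63], [0, 0, 0], 0.1]])

```text
clock: 9.0
position: [0.5587, -0.1227, 0.1758]
ee_rot: [-3.141, 0.025, -0.001]
force: [0.5, 3.4, -1.2]
width: 0.248
gripper_force: 10.0
```

Emit:
jog_arm(rows=[[[0, 0.1, 0], [0, 0, 0], 0.1], [[-0.2, 0.1, -0.25], [0, 0, 0], 0.1], [[-0.38, 0.1, -0.53], [0, 0, 0], 0.1], [[-0.38, 0.1, -0.53], [0, 0, 0], 0.1]])

```text
clock: 9.5
position: [0.5547, -0.1225, 0.1703]
ee_rot: [3.141, -0.027, 0.0]
force: [2.6, -1.6, -2.9]
width: 0.247
gripper_force: 10.0
```

Emit:
jog_arm(rows=[[[-0.3, 0, -0.55], [0, 0, 0], 0.1], [[-0.59, 0, -1.15], [0, 0, 0], 0.1], [[-0.59, 0, -1.15], [0, 0, 0], 0.1]])

```text
clock: 9.88
position: [0.5484, -0.1224, 0.1584]
ee_rot: [3.141, -0.027, -0.001]
force: [3.1, -3.2, -3.6]
width: 0.248
gripper_force: 10.0
```

Emit:
jog_arm(rows=[[[-0.15, 0, -0.6], [0, 0, 0], 0.1], [[-0.28, 0, -1.25], [0, 0, 0], 0.1], [[-0.28, 0, -1.25], [0, 0, 0], 0.1]])

```text
clock: 10.25
position: [0.5452, -0.1222, 0.1458]
ee_rot: [3.141, -0.026, -0.003]
force: [0.2, -3.0, -1.7]
width: 0.25
gripper_force: 10.0
```

Emit:
jog_arm(rows=[[[0, 0, -0.4], [0, 0, 0], 0.1], [[0, 0, -0.8], [0, 0, 0], 0.1], [[0, 0, -1.0], [0, 0, 0], 0.1], [[0, 0, -1.0], [0, 0, 0], 0.1]])

```text
clock: 10.75
position: [0.5449, -0.1221, 0.136]
ee_rot: [-3.141, 0.026, 0.003]
force: [-4.0, -3.1, -2.0]
width: 0.248
gripper_force: 10.0
```

Pressing down gently until it bottoms out.

Emit:
jog_arm(rows=[[[0, 0, -0.1], [0, 0, 0], 0.1], [[0, 0, -0.1], [0, 0, 0], 0.1], [[0, 0, -0.2], [0, 0, 0], 0.1], [[0, 0, -0.2], [0, 0, 0], 0.1]])

```text
clock: 11.25
position: [0.5451, -0.1221, 0.1344]
ee_rot: [-3.141, 0.026, 0.003]
force: [-5.3, -2.9, -0.5]
width: 0.254
gripper_force: 10.0
```

Emit:
jog_arm(rows=[[[0, 0, -0.1], [0, 0, 0], 0.1], [[0, 0, -0.1], [0, 0, 0], 0.1], [[0, 0, -0.2], [0, 0, 0], 0.1], [[0, 0, -0.2], [0, 0, 0], 0.1]])

```text
clock: 11.75
position: [0.5454, -0.1221, 0.1329]
ee_rot: [3.141, -0.026, -0.001]
force: [-6.5, -2.4, 6.0]
width: 0.253
gripper_force: 10.0
```

Emit:
jog_arm(rows=[[[0, 0, -0.1], [0, 0, 0], 0.1], [[0, 0, -0.1], [0, 0, 0], 0.1]])

```text
clock: 12.0
position: [0.5456, -0.1221, 0.1322]
ee_rot: [3.141, -0.026, -0.001]
force: [-6.4, -3.7, 7.1]
width: 0.249
gripper_force: 10.0
```

It has bottomed out. Relax, release, retreat straight up and look.

Emit:
jog_arm(rows=[[[0, 0, 0.15], [0, 0, 0], 0.1], [[0, 0, 0.15], [0, 0, 0], 0.3], [[0, 0, 0.15], [0, 0, 0], 0.6], [[0, 0, 0.15], [0, 0, 0], 0.6], [[0, 0, 0.15], [0, 0, 0], 0.6], [[0, 0, 0.15], [0, 0, 0], 0.6]])

```text
clock: 12.75
position: [0.546, -0.122, 0.1331]
ee_rot: [-3.141, 0.026, -0.0]
force: [-0.2, 0.6, -0.7]
width: 0.599
gripper_force: 0.0
```

Emit:
jog_arm(rows=[[[0, 0, 2], [0, 0, 0], 0.6], [[0, 0, 5], [0, 0, 0], 0.6], [[0, 0, 10], [0, 0, 0], 0.6], [[0, 0, 15], [0, 0, 0], 0.6], [[-5, 0, 18], [0, 0, 0], 0.6], [[-11, -2, 18], [0, 0, 0], 0.6], [[-16, -5, 18], [0, 0, 0], 0.6], [[-16, -5, 18], [0, 0, 0], 0.6]])

```text
clock: 13.75
position: [0.3825, -0.1744, 0.3136]
ee_rot: [3.14, -0.035, -0.0]
force: [0.7, 0.3, 0.5]
width: 0.6
gripper_force: 0.0
```

Run:
```python
from h import *
t,s=cam('top'),cam('side')
o=arm.observe(); print(o['position'],o['force'],o['width'])
A=cv2.resize(s['img'][135:225,235:365,::-1],(790,547),interpolation=cv2.INTER_CUBIC);cv2.imwrite('pics/s3.png',A)
cv2.imwrite('pics/t3.png',cv2.resize(t['img'][130:222,285:420,::-1],(790,538),interpolation=cv2.INTER_CUBIC))
for nm,d in(('top',t),('side',s)):
    Q=cloud(d);m=(abs(Q[...,0]-.545)<.03)&(abs(Q[...,1]+.122)<.03)&(d['img'].sum(2)<230)&(Q[...,2]>.13)
    if m.any(): v,u=np.nonzero(m); print(nm,m.sum(),u.min(),u.max(),v.min(),v.max(),u.mean(),v.mean(),Q[m].mean(0),Q[m].max(0))
```

```text
[ 0.38586881 -0.17219857  0.31354154] [ 0.6279399  -0.69072784 -0.29355766] 0.5989322102471314
top 27 351 356 182 187 353.8888888888889 184.4814814814815 [ 0.54464239 -0.12225581  0.16097282] [ 0.55393382 -0.11258673  0.1689395 ]
side 35 312 318 167 173 315.25714285714287 169.82857142857142 [ 0.54615595 -0.11472785  0.15628865] [ 0.55679224 -0.10742546  0.16571151]
```

View pics/s3.png

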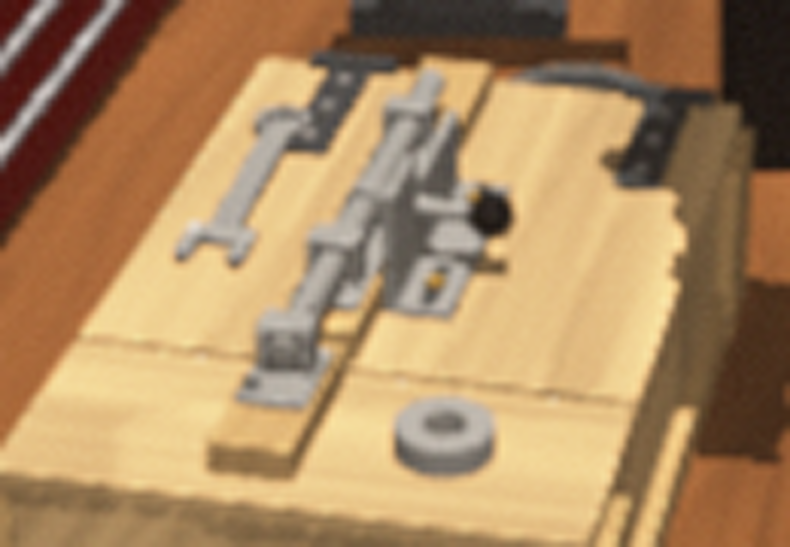

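View pics/t3.png

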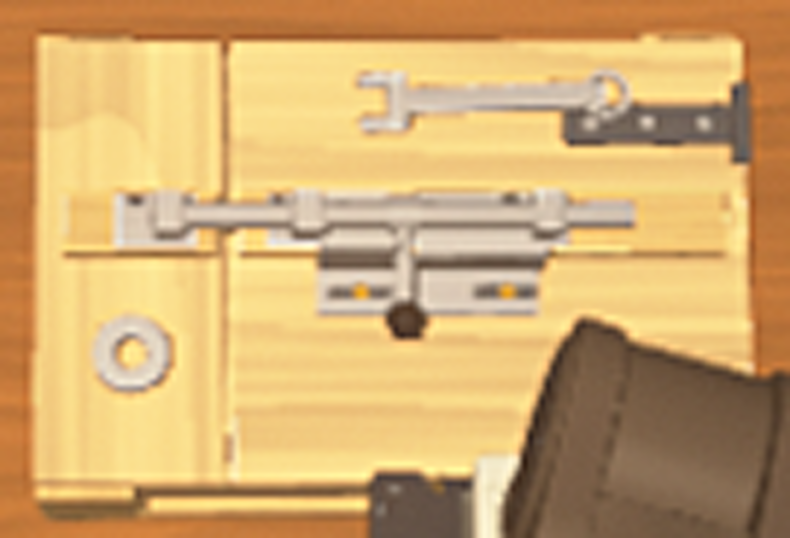

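The rod's tip is in the staple (165,212), the handle lies in the notch with the knob at (405,320) and about 0.154 m up (level with the axis), and the spanner and bearing haven't moved.

```bash
python3 -c "
from cell import arm
print(arm.sign_off())"
```

```text
the job is handed in; nothing more can be done
None
```

The job is handed in at about 14 s. The bolt is in the staple, and the handle was felt into the notch and lies flat at the bottom. The spanner and bearing look unmoved, and the gripper touched only the knob.

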